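# Seat the dish clamp collar on the heated stage and hold it home

### The job

Put the knurled clamp collar over the dish nest of the heated stage and turn it until its hidden keyways drop over the three brass pins, then push it fully home against the sprung copper ring, without ever forcing it. Finish with the collar still gripped and held down there, so that I can nip up the grub screw in its side. Leave the spare dish, hex driver, oil bottle and joystick where they are.

Things in the scene. Friction and masses are not known exactly. Their poses are not given: they have to be found in the camera images.
- collar: Clamp collar: knurled bare-aluminium ring standing upright on the breadboard, 60 mm outside diameter, 36 mm high, about 0.15 kg. Origin at the centre of its underside, z up along its axis. Plain bore 46 mm, open below; an inward lip (opening 36 mm) closes its top 4 mm. Its small grub screw and its x, y axes say nothing of where the keyways are.
- collar_lip (a point): Centre of the collar's top face, 36 mm above its underside. Inside, three keyways 10 mm wide, 120 degrees apart, run up the bore from the bottom edge, unseen from outside or above. A turn of at most 120 degrees, either way, brings them over the pins, with some 6 degrees to spare each side; until then the underside rests on the pins, 16 mm above the stage's top.
- nest_base (a point): Point on the nest's axis, level with the stage's top, 20 mm above the breadboard. The stage is a fixed white block 130 x 116 x 20 mm, turned at random by up to 35 degrees; its middle carries the nest, a black upright cylinder of 44 mm diameter.
- nest_top (a point): Centre of the nest's top, 30 mm above the stage's top, rim bevelled, holding the glass dish (rim 1 mm proud). Three brass pins of 4 mm diameter, 120 degrees apart, stand out 3.5 mm from the nest's side, centred 14 mm above the stage's top.
- seat_ring (a joint): Sprung copper ring around the foot of the nest, 58 mm outside diameter: how far it is pressed down, 0 (top face 5 mm above the stage's top) to 0.004 m (at its stop: the collar's underside 1 mm above the stage's top, fully home). Its spring pushes back with 4 N at first and 8 N at the stop, more than the collar's weight: let go, the collar rises again.
- spare_dish: Bystander: lidded clear dish, 57 mm diameter, 16 mm high; origin under its centre.
- hex_driver: Bystander: blue-handled driver, 150 mm long, lying along its x axis.
- oil_bottle: Bystander: small amber bottle, 32 mm diameter, 62 mm high; origin under its centre.
- joystick: Bystander: white joystick console 130 x 100 mm, 92 mm high over the stick; origin under its centre.
Mind the look-alikes: they are no part of the job. Of the things that look like the part that bears nest_base, the middle-sized one is meant.

How it is judged:
At the end, for the whole second after the job is handed in: The collar is on the nest, upright within 0.06 rad and centred within 3 mm, keyways over the pins, its underside less than 2.5 mm above the stage's top and the copper ring pressed down more than 3 mm, at rest, with the fingers still on it with more than 2 N (value of joint seat_ring above 0.003 m and z of collar in the frame of nest_base below 0.0025 m and horizontal distance between collar and nest_base below 0.003 m and angle between collar's own z axis and vertical below 0.06 rad and contact force between the fingers and collar above 2 N and linear speed of collar below 0.02 m/s); the arm keeps its last pose, push and grip.
It fails at once if the collar is forced against the stage or its pins with more than 120 N (contact force between collar and stage above 120 N).
It fails at once if a bystander is moved more than 15 mm (distance of any of spare_dish, hex_driver, oil_bottle, joystick from where it was at the start of the episode above 0.015 m).
It also fails if it takes over 64 s, if anything falls off the work surface, if the arm or the gripper's body presses on something with over 40 N, if the wrist force passes 120 N, or if a joint passes its speed limit or range.

### The arm

A 6-joint arm with a two-finger parallel gripper is mounted at the origin on the work surface. World frame = base frame: x ahead of the robot, y to its left, z up, the work surface at z = 0. Lengths are in m, angles in rad, forces in N, time in s.
With the tool pointing down it reaches from about 0.2 to 0.875 m from the base axis. Payload 3.4 kg.
Tool frame: the origin (TCP) lies at the very end of the fingers, on their centre line; the grasp point (between the pads) lies 19 mm behind it; z points along the fingers, x is the direction in which the jaws open and shut, and the axes are right-handed (so a half turn about z gives the same grasp; the last joint's range is limited). The gripper opens to 94 mm and grips with 3 to 60 N. Pads are 16 mm wide; open, the fingers measure 119 mm over their backs; the gripper's body (75 mm by 177 mm) begins 78 mm behind the grasp point.
Start: joints at [1.09, 0.276, 1.505, -0, 1.361, -0.121], TCP at [0.202, 0.538, 0.205] pointing down, gripper open.
Joint ranges: [-2.89, 2.89], [-0.75, 2.08], [0.22, 2.7], [-1.18, 4.32], [0.11, 2.71], [-2.7, 2.7]. Speed limits (rad/s): [2.57, 2.57, 3.14, 3.14, 3.14, 3.14].

### API

Orientations are given as a 3x3 rotation matrix whose columns are the frame's x, y, z axes.
In Python, from rig import * gives the robot as it stands.
- The arm moves only by the tool play_rows, never from a script. Its argument "steps" is a list that holds one entry, the list of rows, each a list of 7 numbers: the finger opening in m, from 0 to 0.094, then the shift along the world's x, y, z in m, then the turn, a rotation vector about the world's x, y, z in degrees. In form: [[[jaw, dx, dy, dz, wx, wy, wz], ...]]. A call has 1 to 12 rows; each row is the pose to reach, as a shift and turn from the pose commanded when the call began; what a row does not reach only later rows make up. A row lasts 1/10 s, in which the tool goes at most 50 mm and 8.59 degrees, less where a joint would pass 70% of its speed; a pose out of reach is approached as far as the arm can. A call with a gripper value outside its range is refused whole. The fingers move at their own pace and stop on an object; the grip force is fixed at half the most. Time passes only in rows, so rows that repeat a pose let the fingers close. It gives the time, the measured TCP pose, the force and the opening at its end, in the units of the state.
- observe(): the state, without advancing time (a new reading comes with each control period).
- get_image(name): name is "side" or "top" or "wrist"; returns the picture (384x512x3 uint8, red, green, blue); there is no depth.
- camera_model(name): a dict with "fov_y" (degrees; the focal length in pixels is half the picture's height over the tangent of half this angle, whatever the lens; pixels are square), "cx", "cy" (the principal point, pixels), "pose" (4x4, takes a point from camera to world coordinates). Camera axes: x right, y down, z forward; pixel columns grow to the right and rows downward; lengths in m; the calibration is good to about 2 mm. A picture is of the moment at which its call begins: read the wrist's pose just before it. camera_model takes no time and is no camera call; for the wrist camera it gives the pose at the moment of the call.
- hand_in(): hands the job in, once; it reports no verdict.
The state is a dict: "clock": time; "joint_pos": joint angles; "dq": joint speeds; "effort": joint torques, N m; "ee_pos": TCP position; "ee_rot": TCP orientation; "force": force on the tool from outside, world axes, zero at the start; "ft_torque": the same for the moment, N m; "width": opening from 0.0 (shut) to 1.0 (fully open).
Only numpy, scipy, OpenCV 4.12 (cv2) and the standard library are available. Lean on these libraries where they do the work, as an engineer would, in place of code of your own. Each camera call takes 0.05 s, during which the arm holds its last target.

## Working session

There is one attempt and no reset: what is moved stays moved. The work goes in short steps, Python scripts to look and compute and a tool call to move; the robot and the scene stay as the last step left them, time stands still between calls to the robot, and variables do not carry over. Pictures are saved under pics/ and viewed, and the job is handed in when it is done.

Besides the shell and the picture viewer there is one more tool, called after ">>>" as name(argument=value, ...), one argument or row to a line, values as JSON. play_rows: Moves the arm, as the interface text tells. Its arguments: {"type":"object","properties":{"steps":{"type":"array"}},"required":["steps"]}

```bash
ls; mkdir -p pics; python3 - <<'E'
from rig import *
import cv2
for n in ["side","top","wrist"]:
    m=camera_model(n); print(n,m["fov_y"],m["cx"],m["cy"],m["pose"])
    cv2.imwrite(f"pics/{n}0.png",get_image(n)[:,:,::-1])
print(observe())
E
```

```text
pics
side 44.15977206159735 254.76518538452066 200.49412459460257 [[-0.97237588 -0.14162065  0.18554983  0.29191847]
 [-0.23341563  0.59510173 -0.76900655  1.13970501]
 [-0.00151382 -0.79107365 -0.61171904  0.98232662]
 [ 0.          0.          0.          1.        ]]
top 49.37482259102758 251.7214126546456 186.13380306953542 [[-4.28917643e-02 -9.79123198e-01  1.98690862e-01  3.37512974e-01]
 [-9.99079642e-01  4.21159652e-02 -8.13107341e-03  9.31814936e-04]
 [-4.06734823e-04 -1.98856752e-01 -9.80028483e-01  1.14622191e+00]
 [ 0.00000000e+00  0.00000000e+00  0.00000000e+00  1.00000000e+00]]
wrist 65.27043262968587 253.90754355323887 189.72517094988066 [[ 0.35141276  0.91212475  0.21103915  0.14119001]
 [ 0.93621841 -0.34187598 -0.08133824  0.56127638]
 [-0.00204141  0.22616203 -0.97408756  0.38348174]
 [ 0.          0.          0.          1.        ]]
{'clock': 0.15, 'joint_pos': array([ 1.09000254e+00,  2.76452034e-01,  1.50580181e+00, -1.23963860e-06,
        1.36070311e+00, -1.20990923e-01]), 'dq': array([ 0.00053961, -0.00010734, -0.00261807,  0.00056515,  0.00028926,
        0.00027976]), 'effort': array([ 2.65451446e-03, -4.04921579e+01, -2.37434757e+01,  7.01387110e-02,
        3.15244182e-02, -9.36566630e-05]), 'ee_pos': array([0.20226129, 0.53781436, 0.20481828]), 'ee_rot': array([[ 3.52089062e-01,  9.35966290e-01, -6.29891170e-04],
       [ 9.35965522e-01, -3.52089587e-01, -1.21018814e-03],
       [-1.35447342e-03, -1.63462412e-04, -9.99999069e-01]]), 'force': array([ 0.48689145, -0.18237326,  0.42150003]), 'ft_torque': array([-0.04724231, -0.00229025,  0.00870253]), 'width': 0.9984980871430053}
```

View pics/top0.png

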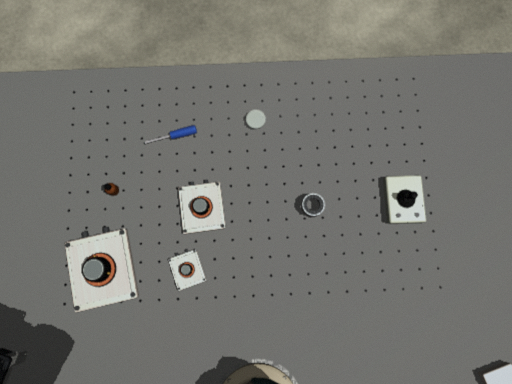

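View pics/side0.png

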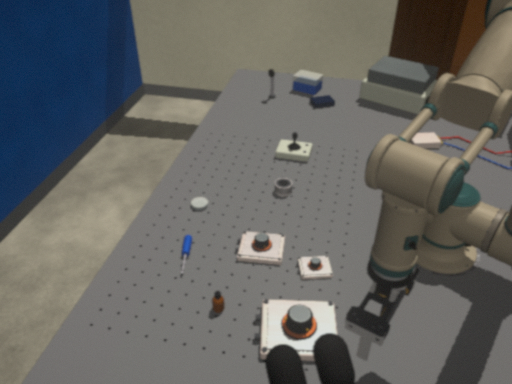

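View pics/wrist0.png

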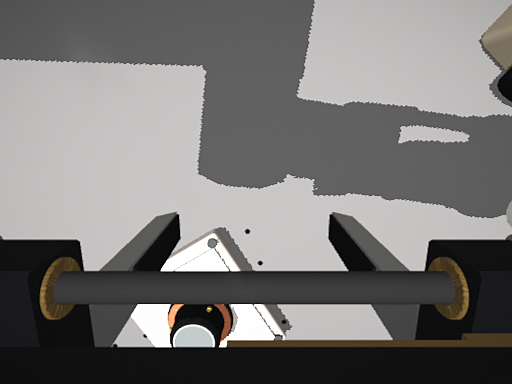

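```bash
cat > h.py <<'E'
import numpy as np, cv2
from rig import *
def ray(n,u,v,m=None):
    m=m or camera_model(n); f=192/np.tan(np.radians(m["fov_y"]/2)); P=np.array(m["pose"])
    d=P[:3,:3]@np.array([(u-m["cx"])/f,(v-m["cy"])/f,1]); return P[:3,3],d
def onz(n,u,v,z,m=None):
    o,d=ray(n,u,v,m); return o+d*(z-o[2])/d[2]
def proj(n,p,m=None):
    m=m or camera_model(n); f=192/np.tan(np.radians(m["fov_y"]/2)); P=np.array(m["pose"])
    c=P[:3,:3].T@(np.asarray(p)-P[:3,3]); return m["cx"]+f*c[0]/c[2], m["cy"]+f*c[1]/c[2]
def crop(src,dst,x0,x1,y0,y1,s):
    im=cv2.imread(src)[y0:y1,x0:x1]; cv2.imwrite(dst,cv2.resize(im,None,fx=s,fy=s,interpolation=cv2.INTER_CUBIC))
E
python3 - <<'E'
from h import *
crop("pics/top0.png","pics/c1.png",165,245,170,245,8)
crop("pics/top0.png","pics/c2.png",290,340,180,230,10)
E
```

```text
(no output)
```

View pics/c1.png

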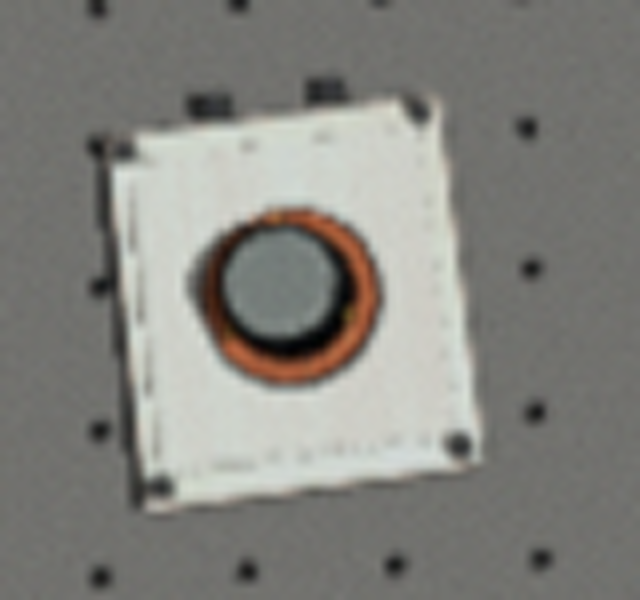

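View pics/c2.png

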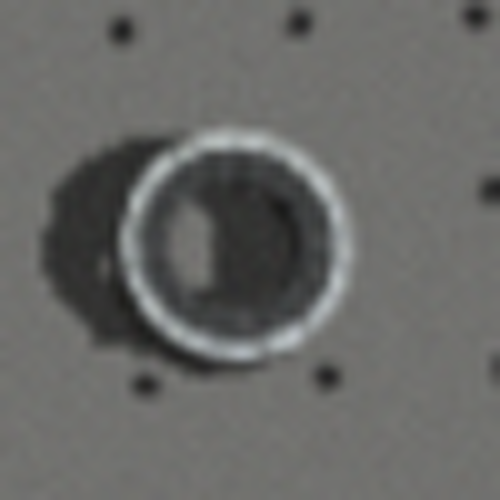

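```bash
python3 - <<'E'
from h import *
P=lambda x,y,z,x0=165,y0=170,s=8: onz("top",x0+(x+.5)/s-.5,y0+(y+.5)/s-.5,z)
print("ring",P(295,296,.025),"dish",P(278,282,.05))
C=[P(115,140,.02),P(432,95,.02),P(478,460,.02),P(145,510,.02)]
print("corners",C,[np.linalg.norm(C[i]-C[i-1]) for i in range(4)],"mid",sum(C)/4)
print("collar",P(237,244,.036,290,180,10), np.linalg.norm(P(120,244,.036,290,180,10)-P(353,244,.036,290,180,10)))
for p,n in [((255.5,119,.016),"dish"),((170,134,.01),"drv"),((110,188,.03),"bottle"),((406,200,.03),"joy"),((187,269,.03),"small"),((100,270,.05),"big")]: print(n,onz("top",*p))
E
```

```text
ring [0.51420402 0.13031482 0.025     ] dish [0.51519984 0.13297593 0.05      ]
corners [array([0.57184167, 0.19169108, 0.02      ]), array([0.58297554, 0.08237912, 0.02      ]), array([0.45645853, 0.07029458, 0.02      ]), array([0.44445201, 0.18266189, 0.02      ])] [np.float64(0.1277092493960227), np.float64(0.10987750836305435), np.float64(0.12709283785143333), np.float64(0.11300694318839623)] mid [0.51393194 0.13175667 0.02      ]
collar [ 0.50665421 -0.17146822  0.036     ] 0.06264529188059073
dish [ 0.76152677 -0.02760619  0.016     ]
drv [0.72924256 0.21754371 0.01      ]
bottle [0.57522688 0.37770041 0.03      ]
joy [ 0.5075771  -0.42412276  0.03      ]
small [0.34964785 0.17069075 0.03      ]
big [0.3565095  0.39138811 0.05      ]
```

The three nest-bearing stages in the top view are large (100,270), middle-sized (202,208) and small (187,270). The one at (202,208) measures about 127 x 112 mm and the crop confirms the copper ring and nest, so it fits the 130 x 116 stage and is the one meant. The collar is at (313,204), around (0.507, -0.171). I'll move above the collar next.

>>> play_rows(
  steps=[
    [[0.094,0.04,-0.03,0,0,0,-6],[0.094,0.07,-0.07,0,0,0,-12],[0.094,0.1,-0.11,0,0,0,-18],[0.094,0.13,-0.15,0,0,0,-24],[0.094,0.15,-0.195,0,0,0,-30],[0.094,0.17,-0.24,0,0,0,-36],[0.094,0.19,-0.285,0,0,0,-42],[0.094,0.21,-0.33,0,0,0,-48],[0.094,0.23,-0.375,0,0,0,-54],[0.094,0.25,-0.42,0,0,0,-60],[0.094,0.265,-0.465,0,0,0,-66],[0.094,0.275,-0.51,0,0,0,-69.4]],
  ],
)

```text
clock: 1.35
ee_pos: [0.4782, 0.0261, 0.2053]
ee_rot: [[1.0, -0.004, 0.0], [-0.004, -1.0, 0.0], [0.0, -0.0, -1.0]]
force: [1.0, -0.1, 0.1]
width: 1.001
```

>>> play_rows(
  steps=[
    [[0.094,0.01,-0.045,0,0,0,0],[0.094,0.016,-0.09,0,0,0,0],[0.094,0.022,-0.135,0,0,0,0],[0.094,0.026,-0.17,0,0,0,0],[0.094,0.03,-0.199,0,0,0,0],[0.094,0.03,-0.199,0,0,0,0],[0.094,0.03,-0.199,0,0,0,0]],
  ],
)

```text
clock: 2.05
ee_pos: [0.5071, -0.1708, 0.205]
ee_rot: [[1.0, -0.002, -0.001], [-0.002, -1.0, 0.001], [-0.001, -0.001, -1.0]]
force: [-0.2, 0.1, 0.4]
width: 1.004
```

```bash
python3 - <<'E'
from h import *
s=observe();print(s["clock"],s["ee_pos"],s["ee_rot"],s["joint_pos"],s["force"])
m=camera_model("wrist");print(m["pose"]);np.save("w1.npy",m,allow_pickle=True)
cv2.imwrite("pics/w1.png",get_image("wrist")[:,:,::-1])
cv2.imwrite("pics/t1.png",get_image("top")[:,:,::-1])
cv2.imwrite("pics/s1.png",get_image("side")[:,:,::-1])
print(proj("wrist",[.5067,-.1715,.036]),proj("side",[.5067,-.1715,.036]))
E
```

```text
2.05 [ 0.50706947 -0.17075575  0.20498809] [[ 0.99999794 -0.00175696 -0.0010184 ]
 [-0.00175562 -0.9999976   0.00131186]
 [-0.0010207  -0.00131007 -0.99999862]] [-4.55434184e-01  2.16829113e-01  1.58806381e+00  7.50407712e-04
  1.33819141e+00 -4.53851412e-01] [-0.19269211  0.07850806  0.37010927]
[[ 9.99998703e-01 -7.40075355e-04 -1.43068879e-03  5.07192569e-01]
 [-1.04363372e-03 -9.74242774e-01 -2.25499286e-01 -1.05483538e-01]
 [-1.22695175e-03  2.25500486e-01 -9.74242283e-01  3.83817644e-01]
 [ 0.00000000e+00  0.00000000e+00  0.00000000e+00  1.00000000e+00]]
(np.float64(253.73429035362184), np.float64(178.7011870854201)) (np.float64(283.4597021979976), np.float64(182.4280214326941))
```

View pics/w1.png

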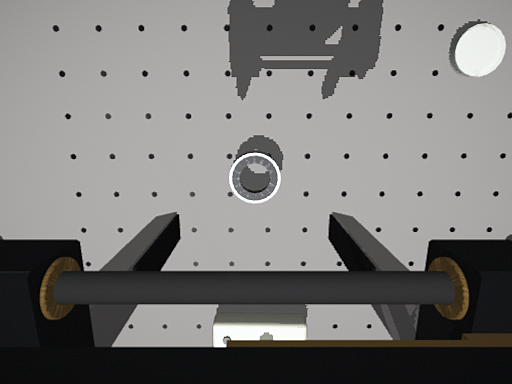

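```bash
python3 - <<'E'
from h import *
crop("pics/w1.png","pics/c3.png",220,290,145,215,8)
crop("pics/s1.png","pics/c4.png",255,315,155,215,8)
E
```

```text
(no output)
```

View pics/c3.png

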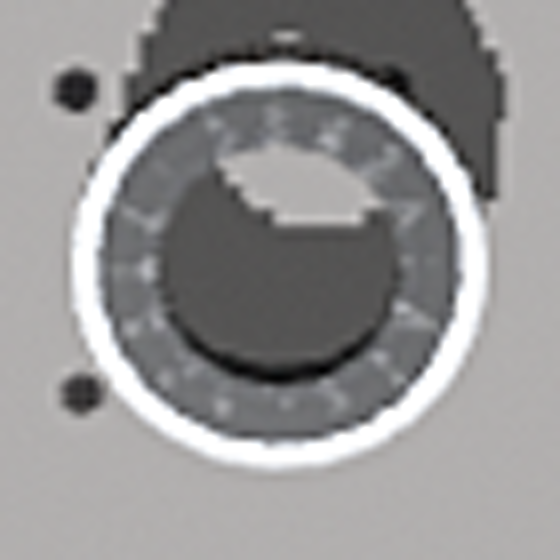

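View pics/c4.png

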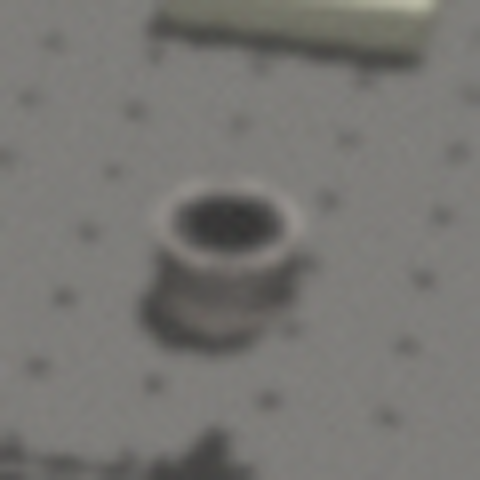

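```bash
python3 - <<'E'
from h import *
print(onz("wrist",254.6,177.6,.036), onz("wrist",254.6-26,177.6,.036)-onz("wrist",254.6+26,177.6,.036))
E
```

```text
[ 0.50772059 -0.17017407  0.036     ] [-0.06142722 -0.00011002  0.        ]
```

>>> play_rows(
  steps=[
    [[0.094,0.0003,0.0003,-0.04,0,0,0],[0.094,0.0003,0.0003,-0.08,0,0,0],[0.094,0.0003,0.0003,-0.12,0,0,0],[0.094,0.0003,0.0003,-0.15,0,0,0],[0.094,0.0003,0.0003,-0.175,0,0,0],[0.094,0.0003,0.0003,-0.19,0,0,0],[0.094,0.0003,0.0003,-0.195,0,0,0],[0.094,0.0003,0.0003,-0.195,0,0,0],[0.094,0.0003,0.0003,-0.195,0,0,0]],
  ],
)

```text
clock: 3.1
ee_pos: [0.5086, -0.1703, 0.0114]
ee_rot: [[1.0, 0.001, 0.002], [0.001, -1.0, -0.001], [0.002, 0.001, -1.0]]
force: [1.1, -0.2, -0.5]
width: 0.995
```

```bash
python3 - <<'E'
from h import *
s=observe();print(s["clock"],s["ee_pos"],s["force"])
cv2.imwrite("pics/w2.png",get_image("wrist")[:,:,::-1])
print(proj("wrist",[.5074,-.1705,.036]))
E
```

```text
3.1 [ 0.50857685 -0.17030396  0.01143868] [ 1.1070209  -0.18735737 -0.47405484]
(np.float64(251.9197217989981), np.float64(241.99015372928594))
```

View pics/w2.png

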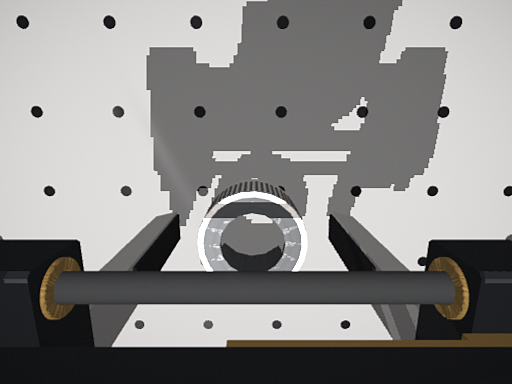

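>>> play_rows(
  steps=[
    [[0.075,0,0,0,0,0,0],[0.065,0,0,0,0,0,0],[0.06,0,0,0,0,0,0],[0.055,0,0,0,0,0,0],[0.05,0,0,0,0,0,0],[0.04,0,0,0,0,0,0],[0.04,0,0,0,0,0,0],[0.04,0,0,0,0,0,0]],
  ],
)

```text
clock: 3.95
ee_pos: [0.5078, -0.1706, 0.0106]
ee_rot: [[1.0, -0.0, 0.0], [-0.0, -1.0, -0.0], [0.0, 0.0, -1.0]]
force: [-0.4, -0.3, 2.7]
width: 0.637
```

>>> play_rows(
  steps=[
    [[0.04,0,0,0.01,0,0,0],[0.04,0,0,0.03,0,0,0],[0.04,0,0,0.06,0,0,0],[0.04,0,0,0.09,0,0,0],[0.04,0,0,0.1,0,0,0],[0.04,0,0,0.1,0,0,0],[0.04,0,0,0.1,0,0,0]],
  ],
)

```text
clock: 4.65
ee_pos: [0.507, -0.17, 0.1095]
ee_rot: [[1.0, -0.0, -0.001], [-0.0, -1.0, 0.001], [-0.001, -0.001, -1.0]]
force: [0.3, 0.2, -2.3]
width: 0.636
```

```bash
python3 - <<'E'
from h import *
s=observe();print(s["clock"],s["ee_pos"],s["ee_rot"],s["force"],s["width"]*94,s["joint_pos"])
cv2.imwrite("pics/w3.png",get_image("wrist")[:,:,::-1])
cv2.imwrite("pics/s3.png",get_image("side")[:,:,::-1])
E
```

```text
4.65 [ 0.5069571  -0.17003795  0.10954244] [[ 9.99998891e-01 -2.42856125e-04 -1.46907124e-03]
 [-2.41701948e-04 -9.99999662e-01  7.85777779e-04]
 [-1.46926158e-03 -7.85421831e-04 -9.99998612e-01]] [ 0.27543311  0.223017   -2.29157928] 59.80743968075838 [-4.53819566e-01  2.89659940e-01  1.73920436e+00  6.92896487e-05
  1.11439321e+00 -4.53607876e-01]
```

View pics/w3.png

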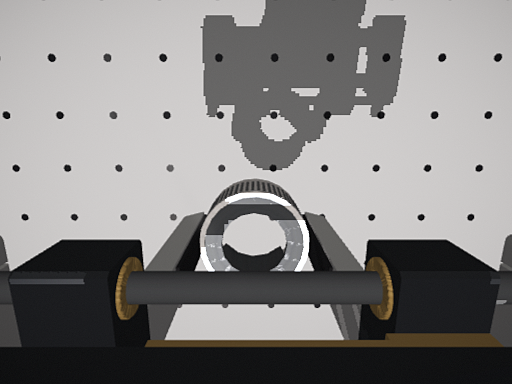

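>>> play_rows(
  steps=[
    [[0.04,0.001,0.02,0,0,0,0],[0.04,0.002,0.055,0,0,0,0],[0.04,0.003,0.095,0,0,0,0],[0.04,0.004,0.135,0,0,0,0],[0.04,0.005,0.17,0,0,0,0],[0.04,0.006,0.195,0,0,0,0],[0.04,0.007,0.205,0,0,0,0],[0.04,0.007,0.205,0,0,0,0],[0.04,0.007,0.205,0,0,0,0],[0.04,0.007,0.205,0,0,0,0]],
  ],
)

```text
clock: 5.75
ee_pos: [0.5147, 0.0333, 0.1102]
ee_rot: [[1.0, -0.001, -0.0], [-0.001, -1.0, -0.001], [-0.0, 0.001, -1.0]]
force: [-0.1, -0.2, -1.2]
width: 0.635
```

```bash
python3 - <<'E'
from h import *
s=observe();print(s["clock"],s["ee_pos"],s["ee_rot"][:,2],s["force"],s["width"]*94)
m=camera_model("wrist");print(m["pose"]); np.save("w4.npy",m,allow_pickle=True)
cv2.imwrite("pics/w4.png",get_image("wrist")[:,:,::-1])
print(observe()["ee_pos"],proj("wrist",[.515,.131,.051]),proj("wrist",[.515,.131,.05+0.046]))
E
```

```text
5.75 [0.51473875 0.03328391 0.11019477] [-4.68325354e-04 -5.67018532e-04 -9.99999730e-01] [-0.1201647  -0.16691779 -1.20097443] 59.68878601841395
[[ 9.99999471e-01 -6.15237512e-04 -8.23836464e-04  5.14760075e-01]
 [-7.86428641e-04 -9.73811818e-01 -2.27354182e-01  9.88720854e-02]
 [-6.62384863e-04  2.27354710e-01 -9.73811787e-01  2.88906414e-01]
 [ 0.00000000e+00  0.00000000e+00  0.00000000e+00  1.00000000e+00]]
[0.5147861  0.03326683 0.11032599] (np.float64(254.29457113420958), np.float64(75.68998048452129)) (np.float64(254.35471417952664), np.float64(64.9974672934056))
```

View pics/w4.png

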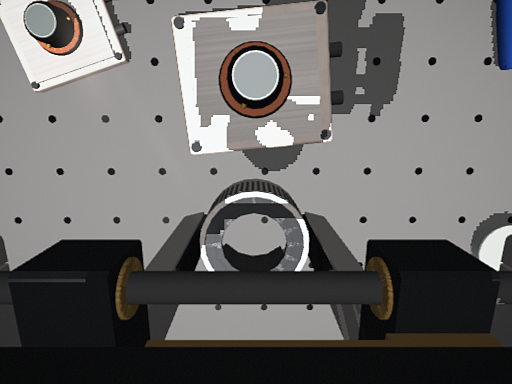

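```bash
python3 - <<'E'
from h import *
crop("pics/w4.png","pics/c5.png",210,300,30,125,8)
crop("pics/w4.png","pics/c6.png",190,320,170,280,6)
E
```

```text
(no output)
```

View pics/c5.png

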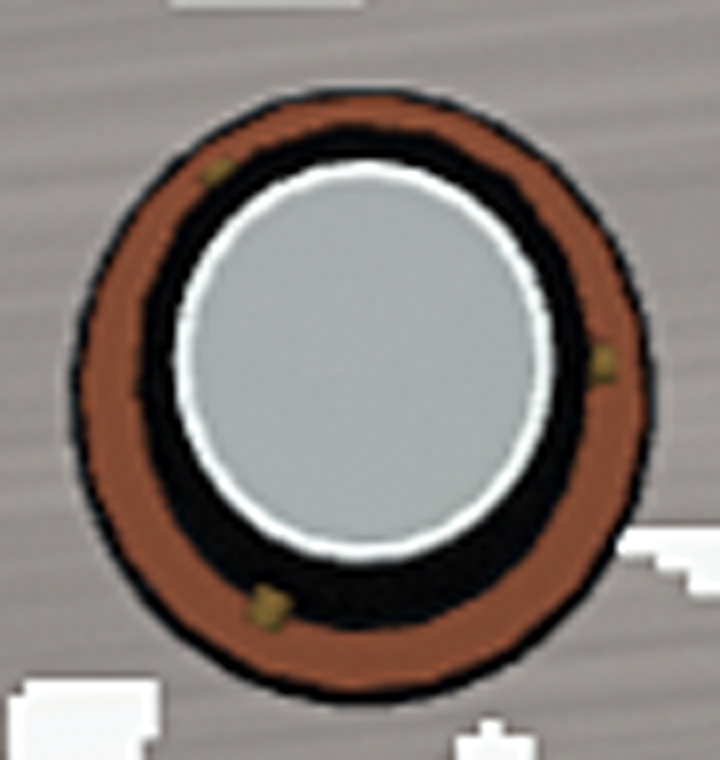

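View pics/c6.png

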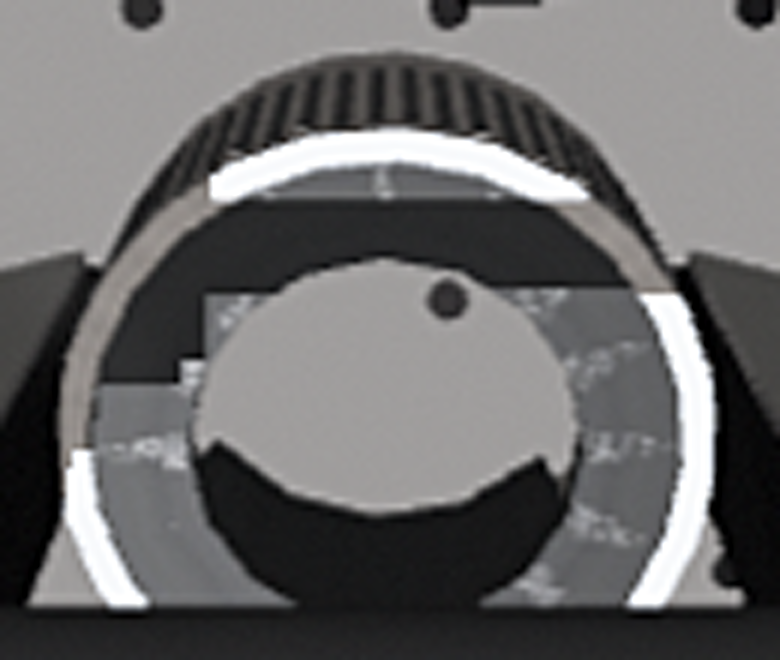

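```bash
python3 - <<'E'
from h import *
from scipy.optimize import least_squares
m=np.load("w4.npy",allow_pickle=True).item()
def fit(pts,x0,y0,s,z,r):
    P=np.array([onz("wrist",x0+(a+.5)/s-.5,y0+(b+.5)/s-.5,z,m)[:2] for a,b in pts])
    f=lambda q:np.hypot(*(P-q[:2]).T)-(q[2])
    q=least_squares(f,[*P.mean(0),r]).x; return q, f([q[0],q[1],r])*1e3
print("dish",fit([(174,360),(554,360),(364,158),(364,562)],210,30,8,.051,.02))
print("ring",fit([(80,390),(643,390),(362,93),(362,692)],210,30,8,.025,.029))
print("collar",fit([(390,128),(58,430),(716,430),(75,330),(700,330),(208,178),(590,180)],190,170,6,.1363,.03))
print(observe()["ee_pos"])
c=np.array([.515,.131])
for a,b in [(217,170),(603,363),(268,607)]:
    p=onz("wrist",210+a/8-.5,30+b/8-.5,.034,m)[:2]; print(p)
E
```

```text
dish (array([0.51549086, 0.1314393 , 0.01778113]), array([-2.23721305, -2.23721484, -2.20020277, -2.20086632]))
ring (array([0.51530945, 0.1313769 , 0.02937127]), array([0.28534878, 0.28503279, 0.4604065 , 0.45430652]))
collar (array([0.51485051, 0.03293513, 0.02999796]), array([-0.33184822,  0.04714764, -0.25466933,  0.19281748, -0.00227988,
       -0.2618596 ,  0.59639345]))
[0.5147861  0.03326683 0.11032599]
[0.5010169  0.15180326]
[0.53943451 0.13385396]
[0.5056639  0.11033004]
```

>>> play_rows(
  steps=[
    [[0.04,0.0002,0.015,0,0,0,0],[0.04,0.0004,0.04,0,0,0,0],[0.04,0.0006,0.07,0,0,0,0],[0.04,0.0006,0.09,0,0,0,0],[0.04,0.0006,0.0985,0,0,0,0],[0.04,0.0006,0.0985,0,0,0,0],[0.04,0.0006,0.0985,-0.02,0,0,0],[0.04,0.0006,0.0985,-0.035,0,0,0],[0.04,0.0006,0.0985,-0.042,0,0,0],[0.04,0.0006,0.0985,-0.042,0,0,0],[0.04,0.0006,0.0985,-0.042,0,0,0]],
  ],
)

```text
clock: 6.9
ee_pos: [0.5158, 0.1325, 0.0689]
ee_rot: [[1.0, -0.001, 0.001], [-0.001, -1.0, -0.0], [0.001, 0.0, -1.0]]
force: [-0.2, -0.1, -1.0]
width: 0.636
```

```bash
python3 - <<'E'
from h import *
s=observe();print(s["clock"],s["ee_pos"],s["ee_rot"][:,2],s["force"],s["width"]*94)
cv2.imwrite("pics/w5.png",get_image("wrist")[:,:,::-1])
cv2.imwrite("pics/s5.png",get_image("side")[:,:,::-1])
print(observe()["ee_pos"],observe()["force"],camera_model("wrist")["pose"][:3,3])
crop("pics/w5.png","pics/c7.png",190,320,170,280,6)
crop("pics/s5.png","pics/c8.png",220,310,190,270,8)
E
```

```text
6.9 [0.51583596 0.13254953 0.06888389] [ 7.29719070e-04 -8.75536116e-05 -9.99999730e-01] [-0.22976639 -0.13898749 -0.98747113] 59.74639017025392
[0.51612472 0.13282547 0.06929067] [-0.09234998 -0.68549925 -2.0347439 ] [0.51570704 0.19830605 0.24803974]
```

View pics/c7.png

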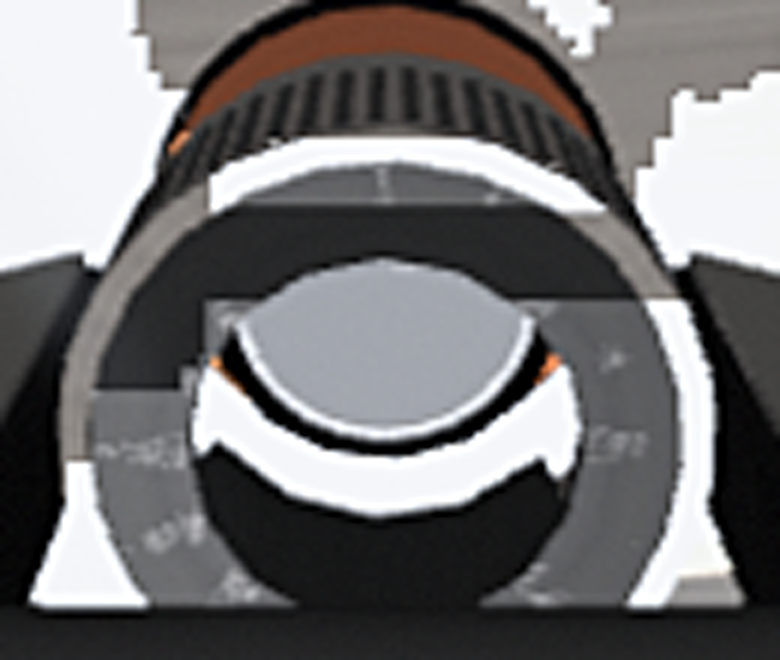

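View pics/c8.png

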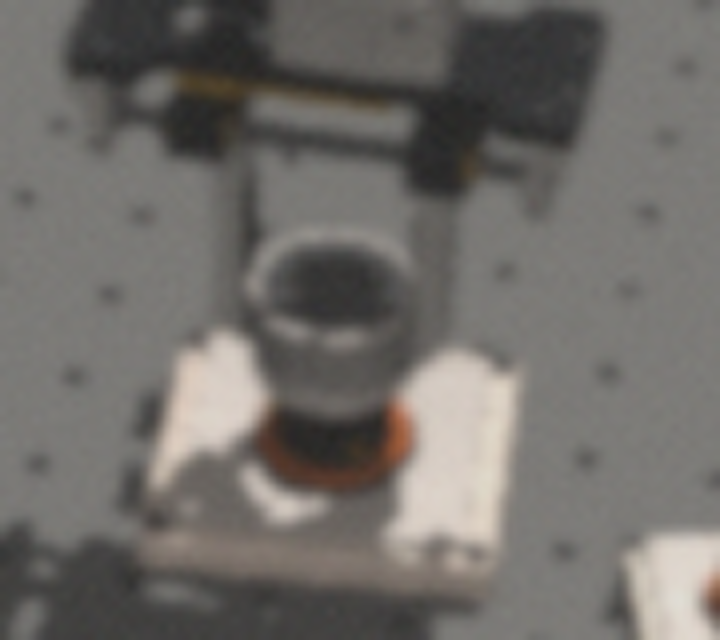

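```bash
python3 - <<'E'
from h import *
from scipy.optimize import least_squares
m=camera_model("wrist")
def P(pts,z,x0=190,y0=170,s=6): return np.array([onz("wrist",x0+(a+.5)/s-.5,y0+(b+.5)/s-.5,z,m)[:2] for a,b in pts])
def fit(P,r): 
    return least_squares(lambda q:np.hypot(*(P-q).T)-r,P.mean(0)-[0,.0]).x
d=P([(237,330),(250,365),(290,410),(385,440),(480,410),(520,365),(535,325)],.051)
c=P([(390,134),(58,430),(716,430),(75,330),(700,330),(208,184),(590,186)],.069-.010+.036)
for r in (.01778,.0182): print("dish",least_squares(lambda q:np.hypot(*(d-q).T)-r,[.515,.131]).x)
print("collar",fit(c,.03))
for _ in range(8): print(observe()["ee_pos"])
E
```

```text
dish [0.51592697 0.13174122]
dish [0.51592196 0.13234445]
collar [0.51619419 0.13192363]
[0.51612472 0.13282547 0.06929067]
[0.51612472 0.13282547 0.06929067]
[0.51612472 0.13282547 0.06929067]
[0.51612472 0.13282547 0.06929067]
[0.51612472 0.13282547 0.06929067]
[0.51612472 0.13282547 0.06929067]
[0.51612472 0.13282547 0.06929067]
[0.51612472 0.13282547 0.06929067]
```

>>> play_rows(
  steps=[
    [[0.04,-0.0002,0,-0.003,0,0,0],[0.04,-0.0002,0,-0.006,0,0,0],[0.04,-0.0002,0,-0.009,0,0,0],[0.04,-0.0002,0,-0.012,0,0,0],[0.04,-0.0002,0,-0.014,0,0,0],[0.04,-0.0002,0,-0.014,0,0,0]],
  ],
)

```text
clock: 7.6
ee_pos: [0.5149, 0.133, 0.0541]
ee_rot: [[1.0, -0.0, -0.001], [-0.0, -1.0, -0.0], [-0.001, 0.0, -1.0]]
force: [0.2, 0.2, -1.6]
width: 0.634
```

>>> play_rows(
  steps=[
    [[0.04,0,0,-0.002,0,0,0],[0.04,0,0,-0.004,0,0,0],[0.04,0,0,-0.006,0,0,0],[0.04,0,0,-0.006,0,0,0]],
  ],
)

```text
clock: 8.0
ee_pos: [0.5149, 0.133, 0.0482]
ee_rot: [[1.0, -0.0, -0.001], [-0.0, -1.0, -0.0], [-0.001, 0.0, -1.0]]
force: [0.5, 0.0, -1.7]
width: 0.638
```

>>> play_rows(
  steps=[
    [[0.04,0,0,-0.0005,0,0,0],[0.04,0,0,-0.001,0,0,0],[0.04,0,0,-0.0015,0,0,0],[0.04,0,0,-0.0015,0,0,0]],
  ],
)

```text
clock: 8.4
ee_pos: [0.5152, 0.133, 0.047]
ee_rot: [[1.0, -0.0, 0.0], [-0.0, -1.0, -0.0], [0.0, 0.0, -1.0]]
force: [-0.3, -0.8, -1.0]
width: 0.633
```

>>> play_rows(
  steps=[
    [[0.04,0,0,-0.0005,0,0,0],[0.04,0,0,-0.0005,0,0,0],[0.04,0,0,-0.0005,0,0,0]],
  ],
)

```text
clock: 8.7
ee_pos: [0.5153, 0.133, 0.0466]
ee_rot: [[1.0, -0.0, 0.0], [-0.0, -1.0, -0.0], [0.0, 0.0, -1.0]]
force: [-0.1, 0.1, -0.5]
width: 0.635
```

>>> play_rows(
  steps=[
    [[0.04,0,0,-0.0005,0,0,0],[0.04,0,0,-0.0005,0,0,0],[0.04,0,0,-0.0005,0,0,0]],
  ],
)

```text
clock: 9.0
ee_pos: [0.5153, 0.133, 0.0463]
ee_rot: [[1.0, -0.0, 0.001], [-0.0, -1.0, 0.0], [0.001, -0.0, -1.0]]
force: [-0.5, -0.3, 3.0]
width: 0.633
```

>>> play_rows(
  steps=[
    [[0.04,0,0,-0.0004,0,0,0],[0.04,0,0,-0.0004,0,0,4],[0.04,0,0,-0.0004,0,0,8],[0.04,0,0,-0.0004,0,0,8]],
  ],
)

```text
clock: 9.4
ee_pos: [0.5159, 0.1331, 0.0462]
ee_rot: [[0.99, 0.139, 0.002], [0.139, -0.99, 0.0], [0.002, 0.0, -1.0]]
force: [0.3, -0.5, 5.2]
width: 0.637
```

>>> play_rows(
  steps=[
    [[0.04,0,0,0,0,0,4],[0.04,0,0,0,0,0,8],[0.04,0,0,0,0,0,8]],
  ],
)

```text
clock: 9.7
ee_pos: [0.5159, 0.1332, 0.0462]
ee_rot: [[0.961, 0.275, 0.002], [0.275, -0.961, 0.0], [0.002, 0.0, -1.0]]
force: [-0.4, 0.8, 5.3]
width: 0.634
```

>>> play_rows(
  steps=[
    [[0.04,0,0,0,0,0,4],[0.04,0,0,0,0,0,8],[0.04,0,0,0,0,0,8]],
  ],
)

```text
clock: 10.0
ee_pos: [0.5157, 0.1333, 0.0462]
ee_rot: [[0.914, 0.406, 0.001], [0.406, -0.914, 0.0], [0.001, 0.0, -1.0]]
force: [-1.1, -0.2, 5.7]
width: 0.635
```

>>> play_rows(
  steps=[
    [[0.04,0,0,0,0,0,4],[0.04,0,0,0,0,0,8],[0.04,0,0,0,0,0,8]],
  ],
)

```text
clock: 10.3
ee_pos: [0.515, 0.1329, 0.0452]
ee_rot: [[0.849, 0.529, -0.0], [0.529, -0.849, -0.0], [-0.0, 0.0, -1.0]]
force: [0.6, -0.2, -0.9]
width: 0.634
```

>>> play_rows(
  steps=[
    [[0.04,0,0,0,0,0,4],[0.04,0,0,0,0,0,8],[0.04,0,0,0,0,0,8]],
  ],
)

```text
clock: 10.6
ee_pos: [0.5148, 0.133, 0.0451]
ee_rot: [[0.768, 0.641, -0.001], [0.641, -0.768, -0.0], [-0.001, -0.001, -1.0]]
force: [-0.6, -0.3, -1.1]
width: 0.635
```

>>> play_rows(
  steps=[
    [[0.04,0,0,0,0,0,-2],[0.04,0,0,0,0,0,-4],[0.04,0,0,-0.001,0,0,-4],[0.04,0,0,-0.002,0,0,-4],[0.04,0,0,-0.002,0,0,-4]],
  ],
)

```text
clock: 11.1
ee_pos: [0.5149, 0.133, 0.0432]
ee_rot: [[0.809, 0.587, -0.001], [0.587, -0.809, -0.0], [-0.001, -0.0, -1.0]]
force: [0.3, -0.7, -1.2]
width: 0.637
```

```bash
python3 - <<'E'
from h import *
s=observe();print(s["clock"],s["ee_pos"],s["force"],s["ft_torque"],s["joint_pos"])
E
```

```text
11.1 [0.5148855  0.13298762 0.04323795] [ 0.25371691 -0.72084068 -1.20677004] [-0.07482049  0.04282392  0.06223965] [ 1.21840353e-01  3.56009382e-01  1.83351907e+00  7.23107424e-05
  9.52688882e-01 -5.05721271e-01]
```

>>> play_rows(
  steps=[
    [[0.04,0,0,-0.0015,0,0,0],[0.04,0,0,-0.003,0,0,0],[0.04,0,0,-0.0045,0,0,0],[0.04,0,0,-0.006,0,0,0],[0.04,0,0,-0.007,0,0,0],[0.04,0,0,-0.007,0,0,0]],
  ],
)

```text
clock: 11.7
ee_pos: [0.515, 0.133, 0.0364]
ee_rot: [[0.809, 0.588, -0.0], [0.588, -0.809, -0.0], [-0.0, -0.0, -1.0]]
force: [-0.2, 0.5, -0.6]
width: 0.635
```

>>> play_rows(
  steps=[
    [[0.04,0,0,-0.001,0,0,0],[0.04,0,0,-0.002,0,0,0],[0.04,0,0,-0.003,0,0,0],[0.04,0,0,-0.003,0,0,0],[0.04,0,0,-0.003,0,0,0]],
  ],
)

```text
clock: 12.2
ee_pos: [0.5153, 0.133, 0.034]
ee_rot: [[0.809, 0.588, 0.001], [0.588, -0.809, 0.0], [0.0, 0.0, -1.0]]
force: [-0.5, -0.3, 4.4]
width: 0.635
```

>>> play_rows(
  steps=[
    [[0.04,0,0,-0.001,0,0,0],[0.04,0,0,-0.002,0,0,0],[0.04,0,0,-0.002,0,0,0],[0.04,0,0,-0.002,0,0,0]],
  ],
)

```text
clock: 12.6
ee_pos: [0.5153, 0.133, 0.0319]
ee_rot: [[0.809, 0.588, 0.001], [0.588, -0.809, 0.0], [0.0, 0.0, -1.0]]
force: [-0.8, -0.7, 5.0]
width: 0.637
```

>>> play_rows(
  steps=[
    [[0.04,0,0,-0.0005,0,0,0],[0.04,0,0,-0.001,0,0,0],[0.04,0,0,-0.001,0,0,0],[0.04,0,0,-0.001,0,0,0]],
  ],
)

```text
clock: 13.0
ee_pos: [0.5153, 0.133, 0.0316]
ee_rot: [[0.809, 0.588, 0.001], [0.588, -0.809, 0.0], [0.001, 0.0, -1.0]]
force: [-3.0, -0.8, 9.6]
width: 0.633
```

>>> play_rows(
  steps=[
    [[0.04,0,0,-0.0003,0,0,0],[0.04,0,0,-0.0006,0,0,0],[0.04,0,0,-0.0006,0,0,0],[0.04,0,0,-0.0006,0,0,0]],
  ],
)

```text
clock: 13.4
ee_pos: [0.5154, 0.133, 0.0315]
ee_rot: [[0.809, 0.588, 0.001], [0.588, -0.809, 0.0], [0.001, 0.001, -1.0]]
force: [-3.3, -0.4, 15.0]
width: 0.635
```

```bash
python3 - <<'E'
from h import *
s=observe();print(s["clock"],s["ee_pos"],s["ee_rot"][:,2],s["force"],s["ft_torque"],s["width"]*94)
for n in ["wrist","side","top"]: cv2.imwrite(f"pics/{n}9.png",get_image(n)[:,:,::-1])
s=observe();print(s["force"],s["ee_pos"])
a=cv2.imread("pics/side9.png")[190:270,220:310];a=cv2.resize(a,None,fx=4,fy=4,interpolation=2)
b=cv2.imread("pics/wrist9.png")[140:290,170:340];b=cv2.resize(b,(int(320*170/150),320),interpolation=2)
cv2.imwrite("pics/c9.png",np.hstack([a,b]))
E
```

```text
13.4 [0.51538474 0.13301855 0.03152308] [ 1.04565791e-03  5.84023125e-05 -9.99999452e-01] [-3.28908086 -0.42439973 14.9703223 ] [-0.1989211   0.75402476  0.00653224] 59.73207281396927
[-3.18843665 -1.2037337  14.86611884] [0.51536546 0.13303019 0.03151359]
```

View pics/c9.png

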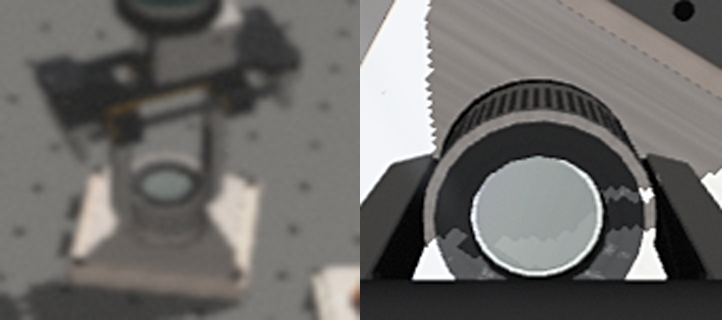

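View pics/top9.png

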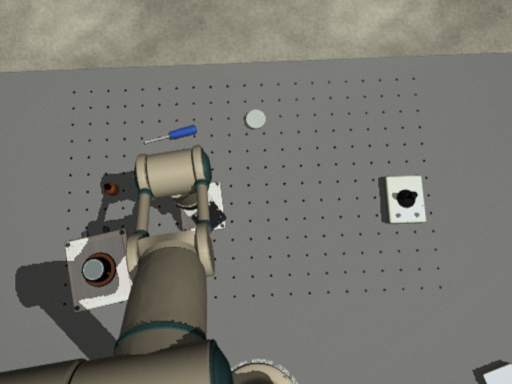

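```bash
python3 -c "
from rig import *
print(hand_in())"
```

```text
the job is handed in; nothing more can be done
None
```

The collar is on the nest of the middle-sized stage, keyed over the pins, pushed home and still gripped and held down. I handed the job in; it reports no verdict.

- **Finding the keyways:** I lowered the collar until it rested on the pins at about 5 N. Turning it 8° at a time, it dropped between 24° and 32°. I set it at 36° and lowered it freely to the copper ring.
- **Pushing home:** I pressed until it stiffened at the stop. The highest force I read was about 15 N.
- **Height:** the tool went down 14.8 mm from resting on the pins, which puts the underside about 1.1–1.2 mm above the stage's top. This comes from tool height, as the ring itself could not be seen.
- **Grip and tilt:** the fingers are closed on the collar at 59.7 mm opening, and the tool is vertical to about 1 mrad.
- **Centring:** camera estimates just before lowering put the collar within about 0.5 mm of the nest's axis. The final tool reading in y was about 1 mm further out than my camera target. It met no sideways resistance going down, so I left it; about 3 N of side force remained at the stop.
- **Bystanders:** the spare dish, hex driver, oil bottle and joystick are where they were in the last top view.
- **Grub screw:** I did not clearly see it in the pictures, so I could not check that the fingers leave it clear.

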